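# Lay two tasting places from a clinging cup stack

## Robot

A 6-joint arm with a two-finger parallel gripper is mounted at the origin on a cart in front of the work surface, level with it; the furniture and walls round the work are solid. World frame = base frame: x ahead of the robot, y to its left, z up, the work surface at z = 0. Lengths are in m, angles in rad, forces in N, time in s.
With the tool pointing down it reaches from about 0.25 to 0.8 m from the base axis. Payload 8.5 kg.
Tool frame: the origin (TCP) lies on the centre line of the jaws, within the pads' length; the fingertips stand ctrl.tips_ahead ahead of it and the grasp point (between the pads) lies 2 mm behind it (ctrl.tips_ahead is the distance from the TCP to the fingertips, in m); z points along the fingers, y is the direction in which the jaws open and shut (so a half turn about z gives the same grasp; the last joint's range is limited). The gripper opens to 85 mm and grips with 20 to 120 N. Pads are 22 mm wide; open, the fingers measure 114 mm over their backs; the gripper's body (76 mm by 85 mm) begins 54 mm behind the grasp point. The pads swing forward as they close: fully open they stand 13 mm farther back than shut.
Start: joints at [1.118, 0.238, -0.013, 1.319, 0, 1.571], TCP at [0.23, 0.472, 0.248] pointing down, gripper open.
Joint ranges: [-2.66, 2.66], [-1.03, 1.9], [-1.14, 1.46], [-1.82, 2.27], [-1.45, 1.34], [-3.14, 3.14]. Speed limits (rad/s): [2.22, 2.22, 2.79, 3.14, 3.14, 3.14].

## Interface

Orientations are given as a unit quaternion [x, y, z, w].
In Python, from cell import ctrl gives the robot as it stands. The module is installed in compiled form; this text tells all that it offers. Calls block until the motion is done:
- ctrl.move_pose(position, orientation): joint-space move of the TCP to a pose.
- ctrl.line_to(position, rot=None, v=0.15): straight line of the TCP; rot=None keeps the orientation; v is the mean speed in m/s.
- ctrl.movej(angles): joint-space move.
- ctrl.ungrasp() and ctrl.gripper_close(force=None): open the fingers fully, or close them until they stop; force is the grip in N (None keeps the last).
- ctrl.wait(seconds).
- ctrl.inverse_kinematics(position, orientation): joint angles nearest the present ones, or None.
- ctrl.get_obs(): the state.
- ctrl.capture(name): name is "scene" or "side" or "wrist"; returns (picture, depth): 384x512x3 uint8, red, green, blue; 384x512 float32, m along the optical axis (not along the pixel's ray), 0 where there is no reading.
- ctrl.camera_info(name): a dict with "vfov" (degrees; the focal length in pixels is half the picture's height over the tangent of half this angle, whatever the lens; pixels are square), "cx", "cy" (the principal point, pixels), "xyz" and "attitude" of the camera in the world; the wrist camera has in their place "tool_from_camera" (4x4, takes a point from camera to tool coordinates, whose origin is the TCP and whose axes are the flange's). Camera axes: x right, y down, z forward; pixel columns grow to the right and rows downward; lengths in m; the calibration is good to about 2 mm. A picture is of the moment at which its call begins: read the wrist's pose just before it. camera_info takes no time and is no camera call.
A pose or a line that the arm cannot do raises ctrl.MotionError and nothing moves.
- ctrl.sign_off(): hands the job in, once; it reports no verdict.
The state is a dict: "clock": time; "joints": joint angles; "dq": joint speeds; "joint_torque": joint torques, N m; "position": TCP position; "tool_rot": TCP orientation; "wrist_force": force on the tool from outside, world axes, zero at the start; "wrist_torque": the same for the moment, N m; "width": finger opening in m.
Only numpy, scipy, OpenCV 4.12 (cv2) and the standard library are available. Lean on these libraries where they do the work, as an engineer would, in place of code of your own. Each camera call takes 0.05 s, during which the arm holds its last target.

## Task

Lay a place for each of the two tasters: take the upper two steel spit cups off the stack, one at a time, and set one gently, upright, in the middle of each terracotta saucer. The cups cling to each other by their seal rings, so hold firmly, pull each one straight up until it breaks free and lift it clear before carrying it off; the next cup must not come up with it. Leave the lowest cup home in its wooden stand and do not disturb the tasting glasses or the other things on the table.

Things in the scene. Friction and masses are not known exactly. Their poses are not given: they have to be found in the camera images.
- cup_top_center (a point): Top cup of the stack. Steel, 95 mm high, 0.34 kg. Upper part: straight band, 60 mm outside (61.5 at the rim), from a shoulder 50 mm above the foot up to the rim; below it the body tapers, 51 to 38 mm, with a dark seal ring under the shoulder. Point: on the axis, half-way up, 47.5 mm below the rim; z up. Stacked, only the 45 mm band shows; fingers below it catch the next cup. Take it first.
- cup_middle_center (a point): Second cup of the stack, same make; point as for the top cup, 45 mm lower than that. Take it second. Each cup's shoulder rests on the rim below, its lower 50 mm are inside, and its seal must squeeze past the lip: about 5 to 14 N straight up on top of its weight (second cup: more). The seal is free after 8 mm, the foot is clear after 50 mm. Pulled askew, it drags the next cup up.
- cup_bottom_center (a point): the lowest cup, same make, nested in the stand's well (45 mm lower than the second cup). Point as for the top cup. It stays.
- stand_top (a point): fixed stand of the stack: a heavy turned dark-wood block, 110 mm wide at the base, 84 mm at the top, 58 mm high, with a steel-lined well. This point: middle of the well's mouth, at the top face (58 mm above the table); z up. The full stack's top rim is 135 mm above it.
- saucer_a_floor (a point): one terracotta saucer, fixed, 120 mm across, rim 14 mm high, with a flat floor 4 mm above the table. This point: middle of the floor's upper face; z up. A cup set down here has its foot at this height.
- saucer_b_floor (a point): the other terracotta saucer, the same.
- cup_top: the top cup again, origin at the middle of its foot's underside, z up along its axis
- cup_middle: the second cup again, origin at the middle of its foot's underside
- cup_bottom: the lowest cup again, origin at the middle of its foot's underside
- glass_a_center (a point): empty stemmed tasting glass, 64 mm wide, 155 mm high, loose, standing 130 to 150 mm beyond saucer a (away from the robot). This point: its centre, half-way up. Bystander.
- glass_b_center (a point): empty stemmed tasting glass, 64 mm wide, 155 mm high, loose, standing 130 to 150 mm beyond saucer b (away from the robot). This point: its centre, half-way up. Bystander.
- cork_near: loose cork 23x43 mm lying on the table; bystander, origin at the middle of its underside
- cork_far: loose cork 23x44 mm lying on the table; bystander, origin at the middle of its underside
There are look-alikes about, which are no part of the job. What is shaped like the cup_top but purple or yellow is not meant. Leave any purple look-alike of the cup_bottom alone.

How it is judged:
On the way, in this order (a step that is already met when the one before it is completed fails the run):
1. the top cup is drawn straight up out of the second cup, which stays home in the stack (z of cup_top_center in the frame of stand_top above 0.132 m and horizontal distance between cup_top_center and stand_top below 0.03 m and z of cup_middle_center in the frame of stand_top between 0.0375 and 0.0475 m and horizontal distance between cup_middle_center and stand_top below 0.008 m and angle between cup_middle_center's own z axis and vertical below 0.06 rad), for 0.05 s.
2. the top cup stands upright on one of the saucers, let go (((horizontal distance between cup_top_center and saucer_a_floor below 0.025 m and z of cup_top_center in the frame of saucer_a_floor between 0.0425 and 0.0525 m and angle between cup_top_center's own z axis and vertical below 0.1 rad) or (horizontal distance between cup_top_center and saucer_b_floor below 0.025 m and z of cup_top_center in the frame of saucer_b_floor between 0.0425 and 0.0525 m and angle between cup_top_center's own z axis and vertical below 0.1 rad)) and linear speed of cup_top below 0.02 m/s and contact force between the fingers and cup_top below 0.1 N), for 0.2 s.
3. the second cup is drawn straight up out of the lowest cup, which stays home in the stand (z of cup_middle_center in the frame of stand_top above 0.087 m and horizontal distance between cup_middle_center and stand_top below 0.03 m and z of cup_bottom_center in the frame of stand_top between -0.0075 and 0.0025 m and horizontal distance between cup_bottom_center and stand_top below 0.008 m and angle between cup_bottom_center's own z axis and vertical below 0.06 rad), for 0.05 s.
At the end, for the whole second after the job is handed in: One of the two upper cups stands on each saucer, its axis within 25 mm of the saucer's middle, foot on the floor of the saucer, upright within 6 degrees and at rest; the lowest cup sits home in the stand (within 5 mm in height, 3 degrees) ((((horizontal distance between cup_top_center and saucer_a_floor below 0.025 m and z of cup_top_center in the frame of saucer_a_floor between 0.0425 and 0.0525 m and angle between cup_top_center's own z axis and vertical below 0.1 rad) and (horizontal distance between cup_middle_center and saucer_b_floor below 0.025 m and z of cup_middle_center in the frame of saucer_b_floor between 0.0425 and 0.0525 m and angle between cup_middle_center's own z axis and vertical below 0.1 rad)) or ((horizontal distance between cup_top_center and saucer_b_floor below 0.025 m and z of cup_top_center in the frame of saucer_b_floor between 0.0425 and 0.0525 m and angle between cup_top_center's own z axis and vertical below 0.1 rad) and (horizontal distance between cup_middle_center and saucer_a_floor below 0.025 m and z of cup_middle_center in the frame of saucer_a_floor between 0.0425 and 0.0525 m and angle between cup_middle_center's own z axis and vertical below 0.1 rad))) and z of cup_bottom_center in the frame of stand_top between -0.0075 and 0.0025 m and horizontal distance between cup_bottom_center and stand_top below 0.008 m and angle between cup_bottom_center's own z axis and vertical below 0.06 rad and linear speed of each of cup_top, cup_middle, cup_bottom below 0.02 m/s); the robot touches nothing.
It fails at once if the next cup is dragged along: the second comes up more than 12 mm with the top cup still in it, or the lowest comes up more than 12 mm ((z of cup_middle_center in the frame of stand_top above 0.0545 m and distance between cup_top_center and cup_middle_center below 0.08 m) or z of cup_bottom_center in the frame of stand_top above 0.0095 m).
It fails at once if a cup is tipped by more than 30 degrees (angle between any of cup_top_center, cup_middle_center, cup_bottom_center's own z axis and vertical above 0.52 rad).
It fails at once if a cup is dropped (falling faster than 0.5 m/s out of the fingers, a fall of more than about 13 mm) ((height (world z) of cup_top_center below 0.12 m and linear speed of cup_top above 0.5 m/s and contact force between the fingers and cup_top below 0.1 N) or (height (world z) of cup_middle_center below 0.12 m and linear speed of cup_middle above 0.5 m/s and contact force between the fingers and cup_middle below 0.1 N)).
It fails at once if a tasting glass is shifted more than 30 mm or tipped more than 15 degrees (distance of any of glass_a_center, glass_b_center from where it was at the start of the episode above 0.03 m or angle between any of glass_a_center, glass_b_center's own z axis and vertical above 0.26 rad).
It fails at once if a loose cork is shifted more than 40 mm (distance of any of cork_near, cork_far from where it was at the start of the episode above 0.04 m).
It also fails if it takes over 67 s, if anything falls off the work surface, if the arm or the gripper's body presses on something with over 40 N, if the wrist force passes 120 N, or if a joint passes its speed limit or range.

## Working session

There is one attempt and no reset: what is moved stays moved. The work goes in short steps, each a Python script; the robot and the scene stay as the last script left them, time stands still between calls to the robot, and variables do not carry over. Pictures are saved under pics/ and viewed, and the job is handed in when it is done.

```bash
mkdir -p pics; ls; python3 - <<'E'
from cell import ctrl
import cv2,numpy as np
o=ctrl.get_obs(); print({k:np.round(v,3) for k,v in o.items()}); print(ctrl.tips_ahead)
for n in ["scene","side","wrist"]:
    print(n,ctrl.camera_info(n))
    p,d=ctrl.capture(n); cv2.imwrite(f"pics/{n}0.png",p[:,:,::-1]); np.savez(f"pics/{n}0.npz",p=p,d=d)
    print(d.min(),d.max(),(d==0).mean())
E
```

```text
pics
{'clock': np.float64(0.0), 'joints': array([ 1.118,  0.239, -0.014,  1.319,  0.   ,  1.571]), 'dq': array([-0.002, -0.   , -0.001,  0.001, -0.   , -0.001]), 'joint_torque': array([ 0.0000e+00, -5.3878e+01,  3.4644e+01,  1.8000e-02,  0.0000e+00,
       -0.0000e+00]), 'position': array([0.23 , 0.472, 0.248]), 'tool_rot': array([ 0.224,  0.974, -0.001, -0.   ]), 'wrist_force': array([0.08 , 0.038, 1.171]), 'wrist_torque': array([-0.   ,  0.005,  0.02 ]), 'width': np.float64(0.085)}
0.017
scene {'vfov': 46.00412545335661, 'cx': 248.45056948230362, 'cy': 193.3259900190744, 'xyz': array([ 0.01721091, -0.69990646,  0.88340664]), 'attitude': array([ 0.86285993, -0.30734324,  0.13951538, -0.3762291 ])}
0.0 3.9998007 0.013692220052083334
side {'vfov': 42.53970777074069, 'cx': 261.32139080856183, 'cy': 194.83422454937477, 'xyz': array([-0.15184206, -1.14307055,  0.65574258]), 'attitude': array([ 0.80329224, -0.22871507,  0.14903088, -0.52933995])}
0.0 3.9999511 0.1696624755859375
wrist {'vfov': 67.81714343666206, 'cx': 252.8268213739417, 'cy': 193.74231319751297, 'tool_from_camera': array([[-5.58964463e-04, -9.61822630e-01, -2.73673010e-01,
         7.00261742e-02],
       [ 9.99999793e-01, -6.24824548e-04,  1.53489899e-04,
         9.70930240e-04],
       [-3.18627673e-04, -2.73672868e-01,  9.61822780e-01,
        -1.26298947e-01],
       [ 0.00000000e+00,  0.00000000e+00,  0.00000000e+00,
         1.00000000e+00]])}
0.0 1.6186779 0.003992716471354167
```

View pics/scene0.png

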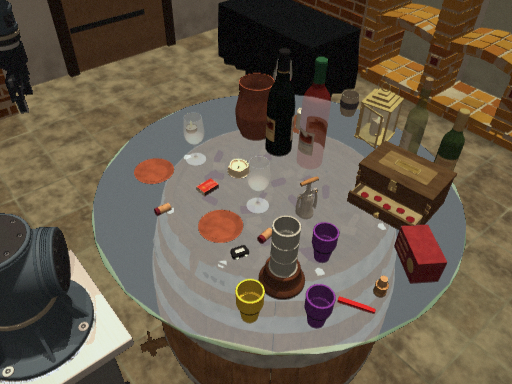

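View pics/side0.png

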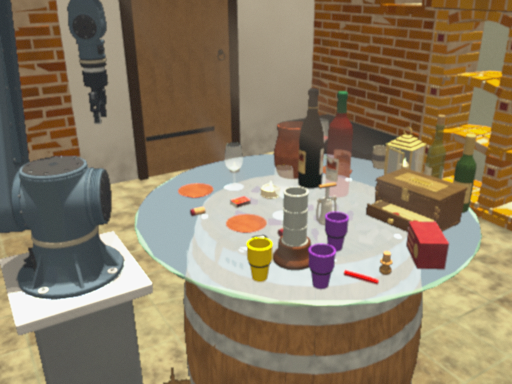

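View pics/wrist0.png

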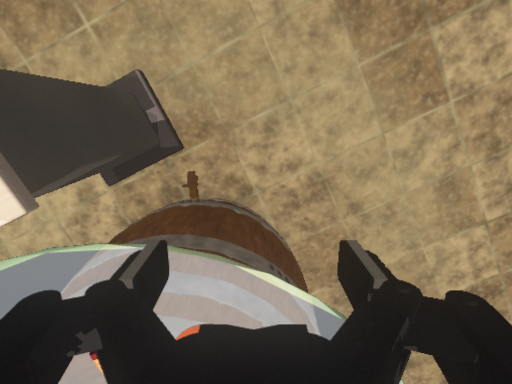

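The steel three-cup stack is at scene (285,245). Look-alikes are the yellow cup (250,298) and the purple cups (320,303) and (324,240). Saucers are at (154,170) and (220,225), with glasses at (194,140) and (258,185). Corks are at (163,208) and (266,235). I choose the steel stack in the dark wood stand and will locate everything next.

```bash
cat > h.py <<'E'
import numpy as np,cv2
from scipy.spatial.transform import Rotation as R
def cam(info,obs=None):
    f=192/np.tan(np.radians(info["vfov"])/2)
    if "xyz" in info: return f,info["cx"],info["cy"],R.from_quat(info["attitude"]).as_matrix(),np.array(info["xyz"])
    T=info["tool_from_camera"]; Rt=R.from_quat(obs["tool_rot"]).as_matrix()
    return f,info["cx"],info["cy"],Rt@T[:3,:3],Rt@T[:3,3]+obs["position"]
def ray(c,u,v,z):
    f,cx,cy,M,t=c; d=M@np.array([(u-cx)/f,(v-cy)/f,1]); return t+d*(z-t[2])/d[2]
def proj(c,p):
    f,cx,cy,M,t=c; q=M.T@(np.asarray(p)-t); return np.array([cx+f*q[0]/q[2],cy+f*q[1]/q[2]])
def cloud(c,d):
    f,cx,cy,M,t=c; v,u=np.mgrid[:d.shape[0],:d.shape[1]]
    P=np.stack([(u-cx)/f*d,(v-cy)/f*d,d],-1)@M.T+t; P[d==0]=np.nan; return P
E
python3 - <<'E'
from cell import ctrl
from h import *
for n in ["scene","side"]:
    Z=np.load(f"pics/{n}0.npz"); p,d=Z["p"],Z["d"]; c=cam(ctrl.camera_info(n)); P=cloud(c,d)
    hsv=cv2.cvtColor(p,cv2.COLOR_RGB2HSV); 
    m=((hsv[...,0]<12)&(hsv[...,1]>130)&(hsv[...,2]>150)).astype(np.uint8)
    k,l,s,ce=cv2.connectedComponentsWithStats(m)
    for i in range(1,k):
        if s[i,4]>60: 
            cs,_=cv2.findContours((l==i).astype(np.uint8),0,cv2.CHAIN_APPROX_NONE)
            e=cv2.fitEllipse(max(cs,key=len)); print(n,s[i],e[0],np.round(ray(c,*e[0],0.012),4), np.round(np.nanmedian(P[l==i],0),3))
    # steel column slices
    r=ray(c,*( (285,262) if n=="scene" else (295,240)),.1); print(r)
    A=P[np.isfinite(P[...,0])]
    q=np.nanmedian(P[225:262,280:290] if n=="scene" else P[195:235,290:300],(0,1)); print("front",q)
    for z in np.arange(0,.22,.01):
        s=A[(np.abs(A[:,2]-z)<.005)&(np.hypot(A[:,0]-q[0],A[:,1]-q[1])<.075)]
        if len(s): print(round(z,3),len(s),s.min(0).round(3),s.max(0).round(3))
def crop(n,u0,u1,v0,v1,k): 
    p=np.load(f"pics/{n}0.npz")["p"]; return cv2.resize(p[v0:v1,u0:u1,::-1],None,fx=k,fy=k,interpolation=cv2.INTER_CUBIC)
cv2.imwrite("pics/crop1.png",crop("scene",130,350,140,330,3.1))
E
```

```text
scene [134 159  40  25 767] (153.6176300048828, 170.75497436523438) [0.4661 0.2796 0.012 ] [0.469 0.287 0.006]
scene [197 178  21  15 150] (207.07489013671875, 184.8919219970703) [0.5535 0.1274 0.012 ] [0.552 0.124 0.016]
scene [ 198  210   45   33 1133] (219.87208557128906, 226.0138397216797) [ 0.4846 -0.0264  0.012 ] [ 0.488 -0.021  0.006]
scene [ 402  225   45   39 1009] (423.56304931640625, 244.23719787597656) [ 0.8496 -0.4028  0.012 ] [ 0.79  -0.424  0.076]
scene [338 296  38  16 151] (354.10284423828125, 303.0019836425781) [ 0.5777 -0.407   0.012 ] [ 0.58  -0.41   0.011]
[ 0.48382321 -0.27087353  0.1       ]
front [ 0.47903575 -0.26948927  0.15144854]
0.0 930 [ 0.407 -0.344 -0.005] [ 0.552 -0.195  0.005]
0.01 150 [ 0.442 -0.308  0.005] [ 0.548 -0.197  0.015]
0.02 332 [ 0.444 -0.307  0.015] [ 0.545 -0.204  0.025]
0.03 152 [ 0.451 -0.298  0.025] [ 0.529 -0.217  0.035]
0.04 107 [ 0.454 -0.295  0.035] [ 0.522 -0.223  0.045]
0.05 145 [ 0.404 -0.295  0.045] [ 0.533 -0.215  0.055]
0.06 312 [ 0.404 -0.294  0.055] [ 0.536 -0.213  0.065]
0.07 88 [ 0.404 -0.284  0.065] [ 0.509 -0.237  0.0
[... 1746 characters left out ...]
 100 [ 0.404 -0.346  0.075] [ 0.516 -0.235  0.085]
0.09 100 [ 0.403 -0.346  0.085] [ 0.516 -0.236  0.095]
0.1 101 [ 0.405 -0.347  0.095] [ 0.52  -0.228  0.105]
0.11 83 [ 0.466 -0.28   0.105] [ 0.516 -0.235  0.115]
0.12 90 [ 0.464 -0.281  0.115] [ 0.52  -0.233  0.125]
0.13 85 [ 0.464 -0.281  0.125] [ 0.519 -0.232  0.135]
0.14 92 [ 0.464 -0.282  0.135] [ 0.517 -0.234  0.145]
0.15 99 [ 0.464 -0.281  0.145] [ 0.517 -0.235  0.155]
0.16 87 [ 0.464 -0.281  0.155] [ 0.516 -0.24   0.165]
0.17 102 [ 0.464 -0.28   0.165] [ 0.521 -0.219  0.175]
0.18 160 [ 0.465 -0.281  0.175] [ 0.526 -0.22   0.185]
0.19 188 [ 0.465 -0.282  0.185] [ 0.526 -0.22   0.195]
0.2 4 [ 0.466 -0.252  0.195] [ 0.522 -0.228  0.196]
```

View pics/crop1.png

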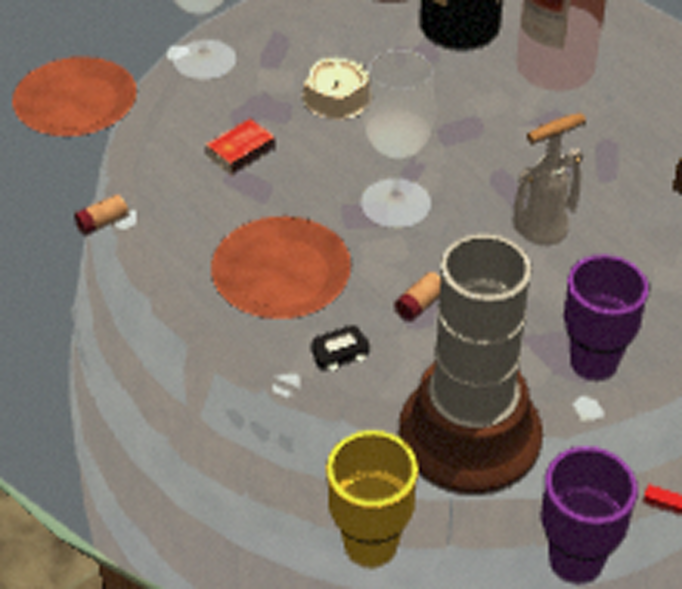

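```bash
python3 - <<'E'
from cell import ctrl
from h import *
c=cam(ctrl.camera_info("scene"))
for nm,(u,v),z in [("purple1rim",(325,229),.095),("purple2rim",(320,293),.095),("yellowrim",(250,287),.095),("glassA",(196,159),0),("glassB",(258,206),0),("cork1",(163,209),.01),("cork2",(266,235),.01),("corkscrew",(306,208),.05),("candle",(238,168),.03)]:
    print(nm,ray(c,u,v,z).round(3))
for yaw in [180,150,-150,90,60,-90,-120]:
    q=(R.from_euler('z',yaw,degrees=True)*R.from_euler('x',180,degrees=True)).as_quat()
    for p in [(.496,-.252,.19),(.496,-.252,.30),(.485,-.024,.08),(.466,.282,.08)]:
        j=ctrl.inverse_kinematics(p,q); print(yaw,p,None if j is None else np.round(j,2))
E
```

```text
purple1rim [ 0.628 -0.255  0.095]
purple2rim [ 0.488 -0.374  0.095]
yellowrim [ 0.384 -0.271  0.095]
glassA [0.605 0.26  0.   ]
glassB [ 0.62  -0.023  0.   ]
cork1 [0.403 0.124 0.01 ]
cork2 [ 0.56  -0.125  0.01 ]
corkscrew [ 0.679 -0.146  0.05 ]
candle [0.658 0.114 0.03 ]
180 (0.496, -0.252, 0.19) [-0.47  0.32 -0.06  1.2   0.   -0.47]
180 (0.496, -0.252, 0.3) [-0.47  0.28  0.18  1.47  0.   -0.47]
180 (0.485, -0.024, 0.08) [-0.05  0.29 -0.4   0.88  0.   -0.05]
180 (0.466, 0.282, 0.08) [ 0.54  0.38 -0.26  0.93  0.    0.54]
150 (0.496, -0.252, 0.19) [-0.47  0.32 -0.06  1.2   0.    0.05]
150 (0.496, -0.252, 0.3) [-0.47  0.28  0.18  1.47  0.    0.05]
150 (0.485, -0.024, 0.08) [-0.05  0.29 -0.4   0.88  0.    0.47]
150 (0.466, 0.282, 0.08) [ 0.54  0.38 -0.26  0.93  0.    1.07]
-150 (0.496, -0.252, 0.19) [-0.47  0.32 -0.06  1.2   0.   -0.99]
-150 (0.496, -0.252, 0.3) [-0.47  0.28  0.18  1.47  0.   -0.99]
-150 (0.485, -0.024, 0.08) [-0.05  0.29 -0.4   0.88  0.   -0.57]
-150 (0.466, 0.282, 0.08) [ 0.54  0.38 -0.26  0.93  0.    0.02]
90 (0.496, -0.252, 0.19) [-0.47  0.32 -0.06  1.2   0.    1.1 
[... 250 characters left out ...]
]
60 (0.496, -0.252, 0.3) [-0.47  0.28  0.18  1.47  0.    1.62]
60 (0.485, -0.024, 0.08) [-0.05  0.29 -0.4   0.88  0.    2.04]
60 (0.466, 0.282, 0.08) [ 0.54  0.38 -0.26  0.93  0.    2.64]
-90 (0.496, -0.252, 0.19) [-0.47  0.32 -0.06  1.2   0.   -2.04]
-90 (0.496, -0.252, 0.3) [-0.47  0.28  0.18  1.47  0.   -2.04]
-90 (0.485, -0.024, 0.08) [-0.05  0.29 -0.4   0.88  0.   -1.62]
-90 (0.466, 0.282, 0.08) [ 0.54  0.38 -0.26  0.93  0.   -1.03]
-120 (0.496, -0.252, 0.19) [-0.47  0.32 -0.06  1.2   0.   -1.52]
-120 (0.496, -0.252, 0.3) [-0.47  0.28  0.18  1.47  0.   -1.52]
-120 (0.485, -0.024, 0.08) [-0.05  0.29 -0.4   0.88  0.   -1.1 ]
-120 (0.466, 0.282, 0.08) [ 0.54  0.38 -0.26  0.93  0.   -0.5 ]
```

```bash
python3 - <<'E'
from cell import ctrl
from h import *
Q=[0,1,0,0]
for n,p in [("wA",(.44,.28,.33)),("wB",(.46,-.024,.33)),("wS",(.496,-.252,.34))]:
    ctrl.move_pose(p,Q); o=ctrl.get_obs(); im,d=ctrl.capture("wrist"); cv2.imwrite(f"pics/{n}.png",im[:,:,::-1])
    c=cam(ctrl.camera_info("wrist"),o); np.savez(f"pics/{n}.npz",p=im,d=d,M=c[3],t=c[4],f=np.array(c[:3]))
    print(n,o["clock"],o["position"].round(4),o["tool_rot"].round(4))
    if n!="wS":
        hsv=cv2.cvtColor(im,cv2.COLOR_RGB2HSV); m=((hsv[...,0]<12)&(hsv[...,1]>130)&(hsv[...,2]>130)).astype(np.uint8)
        k,l,s,ce=cv2.connectedComponentsWithStats(m)
        for i in range(1,k):
            if s[i,4]>1500:
                cs,_=cv2.findContours((l==i).astype(np.uint8),0,cv2.CHAIN_APPROX_NONE); e=cv2.fitEllipse(max(cs,key=len))
                print(s[i],e,ray(c,*e[0],.013).round(4))
E
```

```text
wA 1.2917 [0.4396 0.2804 0.3297] [ 2.e-04  1.e+00  0.e+00 -3.e-04]
[ 216  138   75   73 4183] ((253.17726135253906, 173.77491760253906), (71.99988555908203, 73.99443817138672), 86.55787658691406) [0.4632 0.2822 0.013 ]
[  24  151   76   71 4171] ((61.72838592529297, 186.18768310546875), (65.51640319824219, 79.06648254394531), 125.70726013183594) [ 0.4831 -0.0241  0.013 ]
wB 2.5083 [ 0.4602 -0.0231  0.33  ] [-4.e-04  1.e+00  1.e-04  1.e-04]
[ 409  124   78   75 4489] ((447.6182556152344, 160.79827880859375), (68.12418365478516, 81.90186309814453), 50.377235412597656) [0.4634 0.2827 0.013 ]
[ 215  137   75   73 4274] ((251.6891326904297, 173.24334716796875), (71.86236572265625, 74.13349151611328), 91.45118713378906) [ 0.4832 -0.0236  0.013 ]
wS 3.475 [ 0.4962 -0.2508  0.3399] [-3.e-04  1.e+00  3.e-04 -1.e-04]
```

```bash
python3 -c "
import cv2,numpy as np
a=[cv2.resize(cv2.imread(f'pics/{n}.png'),(400,300)) for n in ('wA','wB')]
cv2.imwrite('pics/wAB.png',np.hstack(a))"
```

```text
(no output)
```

View pics/wS.png

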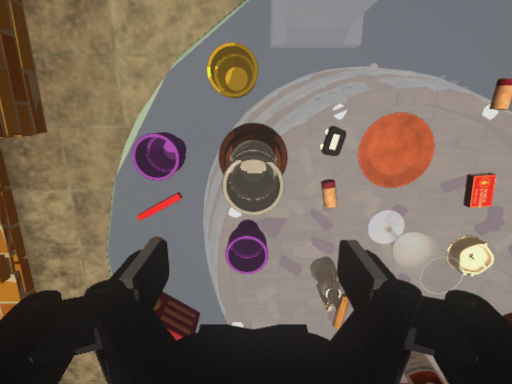

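View pics/wAB.png

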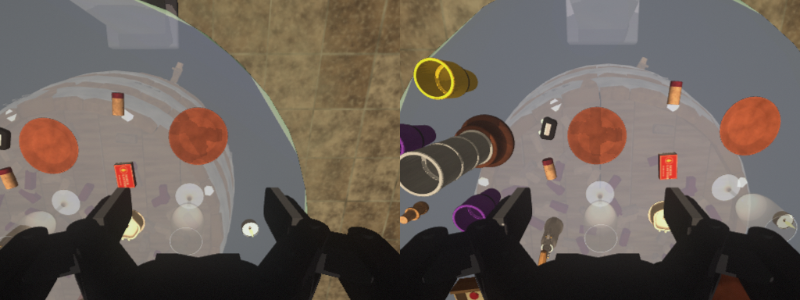

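The wrist view shows the steel stack rim at about (253,185), with purple cups at (158,155) and (247,252) and the yellow cup at (232,70). The stack is clearly the target. Next I'll fit the rim.

```bash
cat >> h.py <<'E'
from scipy.optimize import least_squares
def fitaxis(P,z0,z1,g,r=None,rad=.045):
    A=P[np.isfinite(P[...,0])]; A=A[(A[:,2]>z0)&(A[:,2]<z1)&(np.hypot(A[:,0]-g[0],A[:,1]-g[1])<rad)]
    s=least_squares(lambda q:np.hypot(A[:,0]-q[0],A[:,1]-q[1])-q[2],[*g,.03],loss="soft_l1",f_scale=.001)
    return s.x.round(4),len(A)
def load(n):
    Z=np.load(f"pics/{n}.npz"); c=(*Z["f"],Z["M"],Z["t"]); return Z["p"],c,cloud(c,Z["d"])
E
python3 - <<'E'
from h import *
p,c,P=load("wS")
for z in [(.185,.20),(.188,.196),(.191,.197)]: print(fitaxis(P,*z,(.496,-.252)))
A=P[np.isfinite(P[...,0])];A=A[np.hypot(A[:,0]-.496,A[:,1]+.252)<.034]; print("top z pct",np.percentile(A[:,2],[50,90,95,98,99.5]))
# rim outer contour via bright mask
hsv=cv2.cvtColor(p,cv2.COLOR_RGB2HSV); z=P[...,2]; m=((z>.187)&(np.hypot(P[...,0]-.496,P[...,1]+.252)<.045)).astype(np.uint8)
cs,_=cv2.findContours(m,0,cv2.CHAIN_APPROX_NONE); h=cv2.convexHull(max(cs,key=len)); e=cv2.fitEllipse(h); print(e,ray(c,*e[0],.193).round(4), e[1][1]/c[0]*(c[4][2]-.193))
E
```

```text
(array([ 0.4958, -0.2499,  0.0285]), 841)
(array([ 0.4959, -0.2499,  0.0286]), 817)
(array([ 0.496 , -0.25  ,  0.0285]), 769)
top z pct [0.40910375 0.4208796  0.42226308 0.4230644  0.42367705]
((249.91807556152344, 340.3501281738281), (236.87722778320312, 309.2857666015625), 93.64588928222656) [ 0.6819 -0.2529  0.193 ] 0.2958628451933622
```

```bash
python3 - <<'E'
from cell import ctrl
from h import *
def s(t): o=ctrl.get_obs(); print(t,round(float(o["clock"]),2),o["position"].round(4),"F",o["wrist_force"].round(1),"T",o["wrist_torque"].round(2),"w",round(float(o["width"]),4))
s("start"); ctrl.line_to([.496,-.2508,.230],rot=[0,1,0,0]); s("mid"); ctrl.line_to([.496,-.2508,.1705],v=.06); ctrl.wait(.2); s("down")
ctrl.gripper_close(force=30); ctrl.wait(.2); s("closed30")
for n in ["wrist","scene"]:
    p,d=ctrl.capture(n); cv2.imwrite(f"pics/g1_{n}.png",p[:,:,::-1]); np.savez(f"pics/g1_{n}.npz",p=p,d=d)
p=cv2.imread("pics/g1_scene.png")[150:330,200:400]; cv2.imwrite("pics/g1_crop.png",cv2.resize(p,None,fx=3,fy=3,interpolation=2))
E
```

```text
start 3.52 [ 0.4962 -0.2505  0.3402] F [ 0.5  0.4 -0. ] T [-0.02 -0.06 -0.02] w 0.0856
mid 4.41 [ 0.4964 -0.2506  0.231 ] F [0.8 0.7 0.9] T [-0.05  0.01 -0.  ] w 0.0853
down 5.75 [ 0.4961 -0.2509  0.1708] F [ 0.1 -1.  -0.5] T [-0.02  0.02  0.03] w 0.0856
closed30 6.3 [ 0.4961 -0.2508  0.1707] F [ 0.2 -0.2  2.4] T [0.06 0.03 0.01] w 0.0596
```

View pics/g1_crop.png

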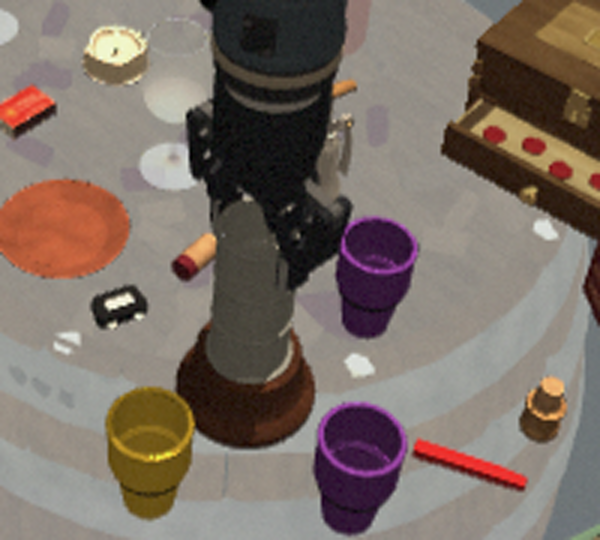

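```bash
python3 - <<'E'
from cell import ctrl
from h import *
def s(t): o=ctrl.get_obs(); print(t,round(float(o["clock"]),2),o["position"].round(4),"F",o["wrist_force"].round(1),"T",o["wrist_torque"].round(2),"w",round(float(o["width"]),4))
ctrl.gripper_close(force=90); ctrl.wait(.1); s("closed90")
for k in range(1,6):
    ctrl.line_to([.496,-.2508,.1705+.002*k],v=.02); s(k)
for n in ["wrist","scene","side"]:
    p,d=ctrl.capture(n); cv2.imwrite(f"pics/g2_{n}.png",p[:,:,::-1]); np.savez(f"pics/g2_{n}.npz",p=p,d=d)
a=cv2.imread("pics/g2_scene.png")[200:310,230:340]; b=cv2.imread("pics/g2_side.png")[170:280,240:350]
cv2.imwrite("pics/g2_crop.png",cv2.resize(np.hstack([a,b]),None,fx=3.6,fy=3.6,interpolation=2))
E
```

```text
closed90 6.72 [ 0.4962 -0.2509  0.1708] F [-0.5  0.6  3.7] T [ 0.1   0.11 -0.04] w 0.0596
1 6.97 [ 0.4957 -0.2506  0.172 ] F [ 0.3 -0.2 -3. ] T [-0.   -0.02  0.02] w 0.059
2 7.22 [ 0.4957 -0.2506  0.1743] F [-0.5  0.5 -2.7] T [ 0.09  0.28 -0.  ] w 0.0593
3 7.47 [ 0.4958 -0.2507  0.1763] F [-1.1 -0.9 -6.9] T [0.04 0.14 0.01] w 0.059
4 7.72 [ 0.4964 -0.251   0.1791] F [ 0.4  0.1 -2. ] T [0.03 0.01 0.04] w 0.0589
5 7.97 [ 0.4962 -0.2509  0.1809] F [-0.1  0.1 -3.7] T [ 0.02 -0.05 -0.01] w 0.0587
```

View pics/g2_crop.png

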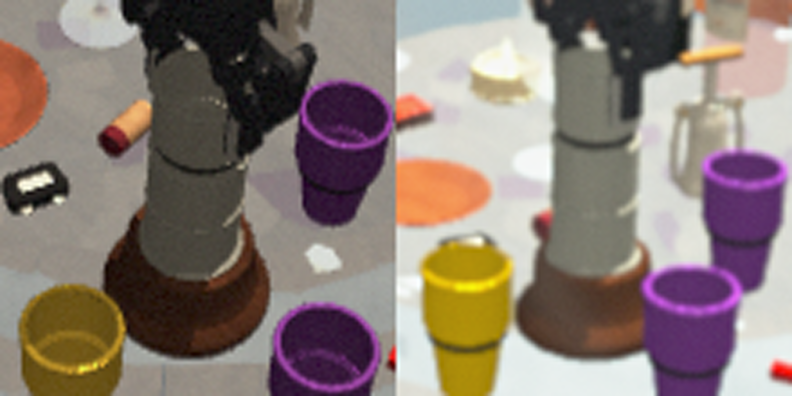

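The dark seal ring now shows above the second cup's rim and the lower seam is still closed, so the top cup is free. I'll lift it clear and carry it to the far saucer a.

```bash
python3 - <<'E'
from cell import ctrl
from h import *
def s(t): o=ctrl.get_obs(); print(t,round(float(o["clock"]),2),o["position"].round(4),"F",o["wrist_force"].round(1),"T",o["wrist_torque"].round(2),"w",round(float(o["width"]),4))
ctrl.line_to([.496,-.2508,.235],v=.05); s("50up"); ctrl.line_to([.496,-.2508,.272],v=.08);s("up")
for n in ["scene","side"]:
    p,d=ctrl.capture(n); cv2.imwrite(f"pics/g3_{n}.png",p[:,:,::-1]); np.savez(f"pics/g3_{n}.npz",p=p,d=d)
ctrl.line_to([.4635,.2824,.272],v=.15); ctrl.wait(.3); s("over A")
p,d=ctrl.capture("scene"); cv2.imwrite(f"pics/g4_scene.png",p[:,:,::-1])
o=ctrl.get_obs();c=cam(ctrl.camera_info("wrist"),o);im,d=ctrl.capture("wrist"); np.savez(f"pics/g4w.npz",p=im,d=d,M=c[3],t=c[4],f=np.array(c[:3]));cv2.imwrite(f"pics/g4w.png",im[:,:,::-1])
a=cv2.imread("pics/g3_side.png")[120:280,180:340]; b=cv2.imread("pics/g4_scene.png")[60:220,80:240]
cv2.imwrite("pics/g4_crop.png",cv2.resize(np.hstack([a,b]),None,fx=2.4,fy=2.4,interpolation=2))
E
```

```text
50up 9.36 [ 0.4958 -0.2507  0.2346] F [-0.4  0.5 -3.1] T [ 0.01 -0.06 -0.03] w 0.059
up 9.97 [ 0.4959 -0.2507  0.2717] F [ 0.2  0.2 -3.5] T [-0.04  0.02  0.01] w 0.0588
over A 14.08 [0.4635 0.2823 0.272 ] F [ 0.4 -0.1 -3.1] T [ 0.    0.04 -0.01] w 0.0587
```

View pics/g4_crop.png

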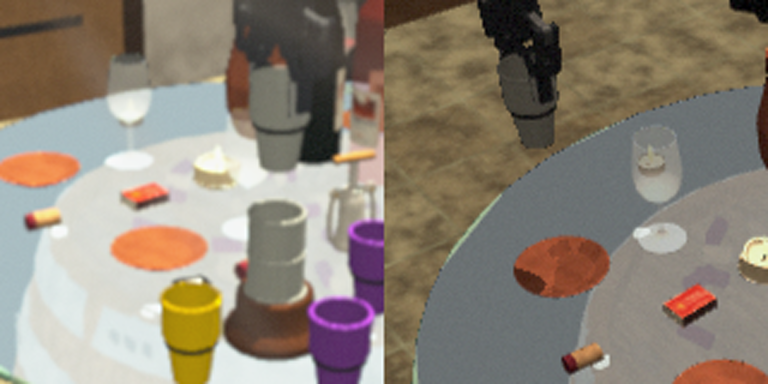

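View pics/g4w.png

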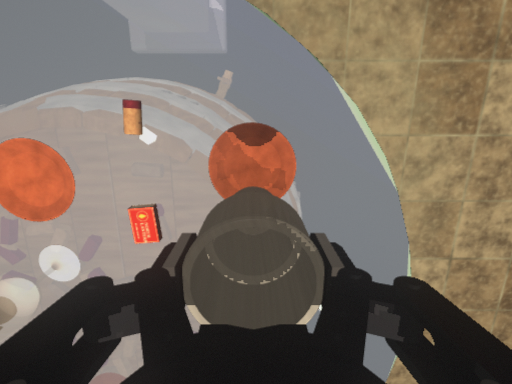

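```bash
cat > place.py <<'E'
from cell import ctrl
from h import *
def s(t): o=ctrl.get_obs(); print(t,round(float(o["clock"]),2),o["position"].round(4),"F",o["wrist_force"].round(1),"T",o["wrist_torque"].round(2),"w",round(float(o["width"]),4)); return o
def place(x,y,zf,tag):
    ctrl.line_to([x,y,zf+.03],v=.12); ctrl.line_to([x,y,zf+.006],v=.06); ctrl.wait(.15); o=s("above"); f0=np.mean([ctrl.get_obs()["wrist_force"][2]])
    z=zf+.006; n=0
    while z>zf-.006:
        z-=.001; ctrl.line_to([x,y,z],v=.02)
        fs=[]
        for _ in range(4): ctrl.wait(.02); fs.append(ctrl.get_obs()["wrist_force"][2])
        f=np.median(fs)
        if f>2.5: break
    s("contact z cmd %.4f f %.1f"%(z,f))
    for cn in ["scene","side"]:
        p,d=ctrl.capture(cn); cv2.imwrite(f"pics/{tag}_{cn}.png",p[:,:,::-1]); 
E
python3 - <<'E'
from place import *
place(.4635,.2824,.0765,"pa")
a=cv2.imread("pics/pa_scene.png")[80:240,60:220]; b=cv2.imread("pics/pa_side.png")[100:260,100:260]
cv2.imwrite("pics/pa_crop.png",cv2.resize(np.hstack([a,b]),None,fx=2.4,fy=2.4,interpolation=2))
E
```

```text
above 16.41 [0.4637 0.2825 0.0827] F [ 0.1  1.  -4. ] T [ 0.03 -0.02 -0.  ] w 0.0587
contact z cmd 0.0775 f 4.9 17.99 [0.4637 0.2825 0.0782] F [-1.4 -0.9  5.3] T [-0.3   0.39 -0.  ] w 0.059
```

View pics/pa_crop.png

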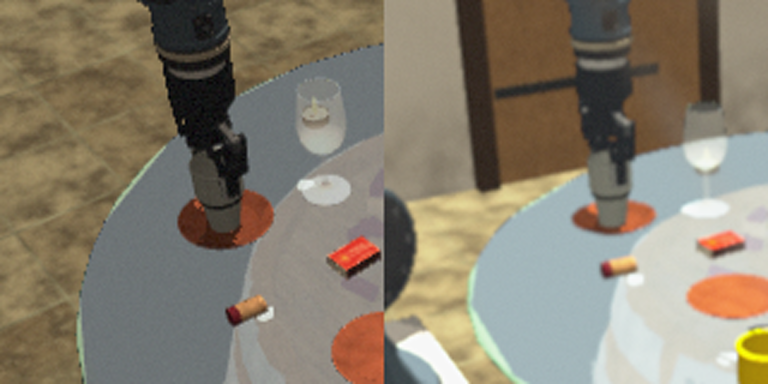

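```bash
python3 - <<'E'
from place import *
ctrl.gripper_close(force=25); ctrl.ungrasp(); ctrl.wait(.35); s("open")
ctrl.line_to([.4635,.2824,.15],v=.08); ctrl.line_to([.4635,.2824,.30],v=.25)
ctrl.move_pose([.496,-.2508,.30],[0,1,0,0]); ctrl.wait(.15); o=s("stack")
c=cam(ctrl.camera_info("wrist"),o);im,d=ctrl.capture("wrist"); np.savez(f"pics/g5w.npz",p=im,d=d,M=c[3],t=c[4],f=np.array(c[:3]))
for n in ["scene","side"]:
    p,d=ctrl.capture(n); cv2.imwrite(f"pics/g5_{n}.png",p[:,:,::-1]); c=cam(ctrl.camera_info(n)); P=cloud(c,d)
    print(n,"stack",fitaxis(P,.11,.152,(.496,-.252)),"placed",fitaxis(P,.06,.09,(.4635,.2824)),fitaxis(P,.088,.105,(.4635,.2824)))
    A=P[np.isfinite(P[...,0])]
    for g in [(.496,-.252),(.4635,.2824)]:
        q=A[(np.hypot(A[:,0]-g[0],A[:,1]-g[1])<.032)&(A[:,2]<.2)]; print(np.percentile(q[:,2],[90,95,98]).round(4))
_,_,P=load("g5w"); print("wrist",fitaxis(P,.142,.152,(.496,-.252)))
cv2.imwrite("pics/g5_crop.png",cv2.resize(cv2.imread("pics/g5_scene.png")[110:300,100:350],None,fx=3,fy=3,interpolation=2))
E
```

```text
open 19.04 [0.4635 0.2824 0.0774] F [ 0.8  0.  -0.3] T [-0.   -0.01  0.02] w 0.0852
stack 22.93 [ 0.4964 -0.25    0.3   ] F [-0.1  0.4 -0.1] T [-0.02 -0.01 -0.02] w 0.0854
scene stack (array([ 0.4964, -0.2526,  0.0289]), 663) placed (array([0.4647, 0.2802, 0.0289]), 292) (array([0.4648, 0.2796, 0.0289]), 164)
[0.1461 0.1477 0.1488]
[0.0961 0.0983 0.0993]
side stack (array([ 0.4956, -0.2499,  0.029 ]), 548) placed (array([0.4636, 0.2844, 0.0295]), 178) (array([0.4629, 0.2829, 0.029 ]), 142)
[0.1433 0.1477 0.1493]
[0.0968 0.0998 0.1008]
wrist (array([ 0.4957, -0.2499,  0.0286]), 788)
```

View pics/g5_crop.png

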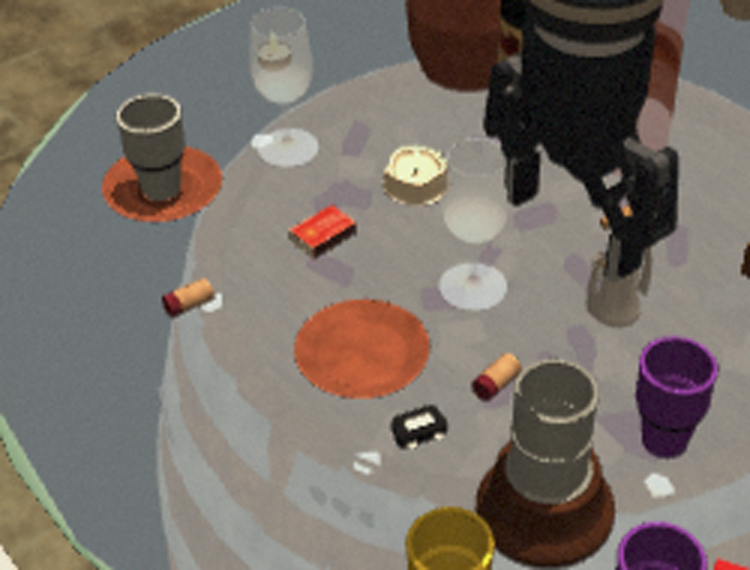

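The top cup stands centred on saucer a, at crop (155,150). The second cup is home, with its rim at z 0.148. I'll take the second cup now, using the same grip 45 mm lower.

```bash
python3 - <<'E'
from place import *
ctrl.line_to([.496,-.2506,.185],rot=[0,1,0,0],v=.12); ctrl.line_to([.496,-.2506,.1255],v=.06); ctrl.wait(.15); s("down")
ctrl.gripper_close(force=30); ctrl.wait(.1); s("c30"); ctrl.gripper_close(force=100); ctrl.wait(.1); s("c100")
for k in range(1,6):
    ctrl.line_to([.496,-.2506,.1255+.002*k],v=.02); s(k)
for n in ["scene","side"]:
    p,d=ctrl.capture(n); cv2.imwrite(f"pics/g6_{n}.png",p[:,:,::-1])
a=cv2.imread("pics/g6_scene.png")[200:310,230:340]; b=cv2.imread("pics/g6_side.png")[170:280,240:350]
cv2.imwrite("pics/g6_crop.png",cv2.resize(np.hstack([a,b]),None,fx=3.6,fy=3.6,interpolation=2))
E
```

```text
down 25.48 [ 0.4962 -0.2507  0.1259] F [ 0.7 -0.7  0.6] T [ 0.06 -0.01  0.04] w 0.0855
c30 25.93 [ 0.4962 -0.2507  0.1259] F [-0.7  0.   3.9] T [-0.01  0.15  0.03] w 0.0606
c100 26.25 [ 0.4962 -0.2507  0.1261] F [-1.2 -0.6  8.5] T [0.06 0.28 0.07] w 0.0591
1 26.5 [ 0.4957 -0.2504  0.127 ] F [-0.6 -0.4 -3.2] T [ 0.02 -0.01  0.01] w 0.0593
2 26.75 [ 0.4957 -0.2504  0.1289] F [-0.  -0.6 -7.6] T [-0.05 -0.14 -0.06] w 0.0591
3 27.0 [ 0.4954 -0.2503  0.1314] F [-2.6  1.4 -5.8] T [ 0.34  0.63 -0.04] w 0.0592
4 27.25 [ 0.4967 -0.251   0.1343] F [-0.1  0.1 -2.9] T [-0.01  0.01  0.04] w 0.0593
5 27.5 [ 0.4963 -0.2507  0.1359] F [ 0.9 -0.5 -4. ] T [-0.04 -0.03 -0.01] w 0.0591
```

View pics/g6_crop.png

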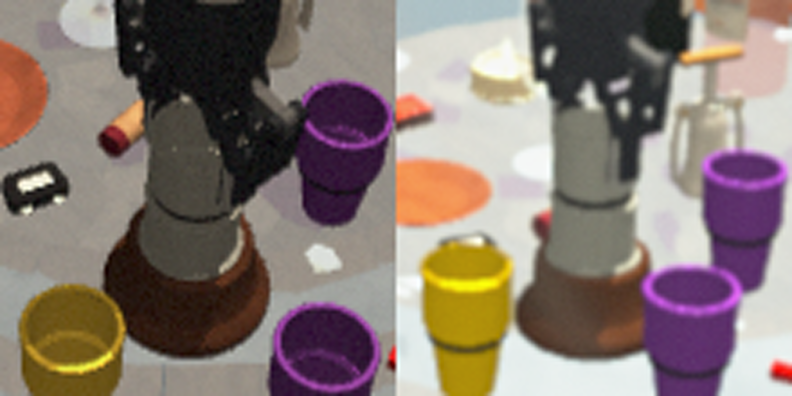

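The second cup's seal is exposed and the load has dropped to the weight of one cup (about 3.5 N). The bottom cup has stayed in the stand. I'll lift and carry the second cup to saucer b.

```bash
python3 - <<'E'
from place import *
ctrl.line_to([.496,-.2506,.190],v=.05); ctrl.wait(.1); s("up"); ctrl.line_to([.496,-.2506,.265],v=.12)
ctrl.line_to([.4834,-.0238,.265],v=.15); ctrl.wait(.2); s("over")
place(.4834,-.0238,.0765,"pb")
a=cv2.imread("pics/pb_scene.png")[150:310,160:320]; b=cv2.imread("pics/pb_side.png")[130:290,180:340]
cv2.imwrite("pics/pb_crop.png",cv2.resize(np.hstack([a,b]),None,fx=2.4,fy=2.4,interpolation=2))
E
```

```text
up 28.94 [ 0.4958 -0.2505  0.1896] F [-0.3  0.4 -3.6] T [-0.02 -0.01 -0.01] w 0.0591
over 31.58 [ 0.4835 -0.0243  0.2649] F [ 0.2 -0.1 -4.3] T [-0.04  0.02 -0.01] w 0.059
above 33.75 [ 0.4837 -0.0238  0.0827] F [ 0.2 -0.5 -3.8] T [ 0.07 -0.   -0.  ] w 0.0595
contact z cmd 0.0775 f 5.8 35.33 [ 0.4836 -0.0238  0.0781] F [-2.   0.1  5.9] T [-0.04  0.48 -0.01] w 0.0592
```

View pics/pb_crop.png

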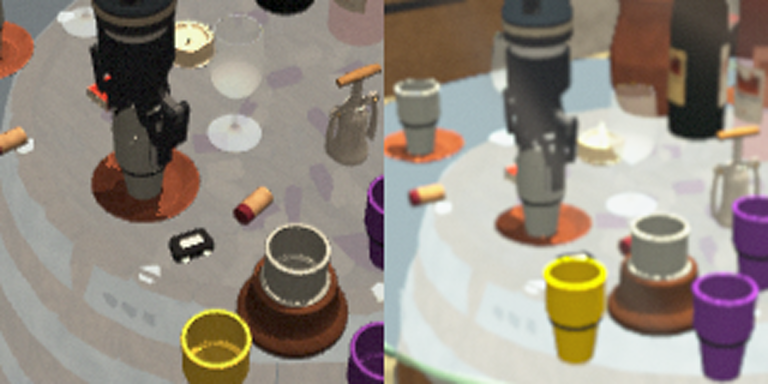

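```bash
python3 - <<'E'
from place import *
ctrl.gripper_close(force=25); ctrl.ungrasp(); ctrl.wait(.35); s("open")
ctrl.line_to([.4834,-.0238,.15],v=.08); ctrl.line_to([.4834,-.0238,.28],v=.2); ctrl.move_pose([.30,-.024,.33],[0,1,0,0]); ctrl.wait(.2); s("clear")
for n in ["scene","side"]:
    p,d=ctrl.capture(n); cv2.imwrite(f"pics/g7_{n}.png",p[:,:,::-1]); c=cam(ctrl.camera_info(n)); P=cloud(c,d)
    for t,g,z in [("bottom",(.496,-.251),(.065,.107)),("A",(.4635,.2824),(.06,.105)),("B",(.4834,-.0238),(.06,.105))]:
        A=P[np.isfinite(P[...,0])]; q=A[(np.hypot(A[:,0]-g[0],A[:,1]-g[1])<.032)&(A[:,2]<.2)]
        print(n,t,fitaxis(P,*z,g),"rim",np.percentile(q[:,2],98).round(4))
cv2.imwrite("pics/g7_crop.png",cv2.resize(cv2.imread("pics/g7_scene.png")[110:300,100:350],None,fx=3,fy=3,interpolation=2))
E
```

```text
open 36.38 [ 0.4834 -0.0238  0.0775] F [ 0.5 -0.3 -0. ] T [-0.   -0.02 -0.  ] w 0.0855
clear 39.23 [ 0.301  -0.024   0.3293] F [-0.4 -0.8 -0.3] T [-0.02  0.02  0.05] w 0.0853
scene bottom (array([ 0.4964, -0.2525,  0.0288]), 618) rim 0.1044
scene A (array([0.4642, 0.2795, 0.0289]), 58) rim 0.0973
scene B (array([ 0.4843, -0.026 ,  0.0289]), 525) rim 0.0999
side bottom (array([ 0.4954, -0.2498,  0.029 ]), 543) rim 0.1051
side A (array([0.4632, 0.2834, 0.029 ]), 298) rim 0.1024
side B (array([ 0.4832, -0.0229,  0.029 ]), 415) rim 0.102
```

View pics/g7_crop.png

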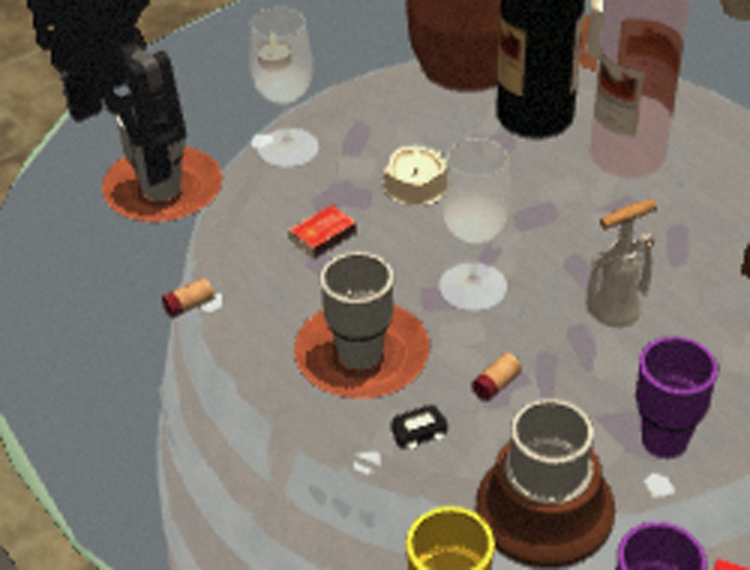

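Both cups stand upright in their saucers and the lowest cup is home. The glasses and corks have not moved, and the arm is clear.

```bash
python3 -c "
from cell import ctrl
print(ctrl.sign_off(), ctrl.get_obs()['clock'])"
```

```text
the job is handed in; nothing more can be done
the job is handed in; nothing more can be done
```

I drew the top cup and then the second cup straight up off the stack. The top cup is on the far saucer and the second is on the near one; I set each down by contact force, released it, and handed the job in at about 39 s. `sign_off` gives no verdict, so I don't have the official result.

- **Placed cups:** in both camera views the cup axes measured within about 3 mm of the saucer middles. Rim heights read 97–102 mm against 99 mm expected, and both cups look upright.
- **Lowest cup:** it is still home in the stand, within about 2 mm of the expected height.
- **Glasses and corks:** these looked unmoved in the pictures; I did not re-measure their positions.
- **Small disagreement:** the two fixed cameras differ by about 3–4 mm in y, slightly more than the stated calibration but well inside the 25 mm tolerance. In the last scene picture the arm hid most of the far cup, so that fit used only 58 points. The earlier clear view and the side camera agree with it.

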